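# Clamp culture bottles on a platform shaker and switch on its guarded drive

## Task

Stand every amber culture bottle from the bench upright on the platform shaker, in a row between the far fence and the clamp bar; then tighten the bar with strokes of the ratchet lever until it holds them against the fence. Only then lift the guard on the console, flip the drive toggle beneath fully over to on (away from the robot), and fold the guard fully down again. Move the clamp bar by its lever only, and leave the other things on the bench where they are.

Things in the scene. Friction and masses are not known exactly. Their poses are not given: they have to be found in the camera images.
- bottle1_mid (a point): Amber culture bottle 1: round body 54 mm across, 106 mm tall overall; black screw cap 39 mm across and 26 mm high on a 28 mm neck (cap from 80 to 106 mm above the foot, shoulder ends at 71 mm), 0.1 to 0.25 kg, bottom-heavy. This point lies on its axis half-way up, 53 mm above its foot (the middle of the cap is 40 mm higher); z runs up the axis. May be absent (None).
- bottle2_mid (a point): Amber culture bottle 2: round body 54 mm across, 106 mm tall overall; black screw cap 39 mm across and 26 mm high on a 28 mm neck (cap from 80 to 106 mm above the foot, shoulder ends at 71 mm), 0.1 to 0.25 kg, bottom-heavy. This point lies on its axis half-way up, 53 mm above its foot (the middle of the cap is 40 mm higher); z runs up the axis. May be absent (None).
- bottle3_mid (a point): Amber culture bottle 3: round body 54 mm across, 106 mm tall overall; black screw cap 39 mm across and 26 mm high on a 28 mm neck (cap from 80 to 106 mm above the foot, shoulder ends at 71 mm), 0.1 to 0.25 kg, bottom-heavy. This point lies on its axis half-way up, 53 mm above its foot (the middle of the cap is 40 mm higher); z runs up the axis. May be absent (None).
- bottle4_mid (a point): Amber culture bottle 4: round body 54 mm across, 106 mm tall overall; black screw cap 39 mm across and 26 mm high on a 28 mm neck (cap from 80 to 106 mm above the foot, shoulder ends at 71 mm), 0.1 to 0.25 kg, bottom-heavy. This point lies on its axis half-way up, 53 mm above its foot (the middle of the cap is 40 mm higher); z runs up the axis. May be absent (None).
- shaker: White platform shaker, 250 mm deep (x), 455 mm wide (y), fixed. Origin on the bench under it; x away from the robot, y to its left, z up, yaw varies. In this frame, mm: platform with rubber mat, top z 95, x -122 to 122, y -200 to 138; a 10 mm guide rod along x at y 124, z 121; console on the left, y 147 to 255, top z 100, switch at y 201; ratchet lever on the right at y -181.
- fence_face (a point): Middle of the foot of the far fence's rubber face, at shaker (84, -12, 95) mm. The fence is a fixed steel bar along the shaker's y, from 110 to 140 mm above the bench. Bottles stand between it and the clamp bar with centres at shaker y from -115 to 95 mm (four fit at 65 mm spacing); once pressed against the fence their centres are at shaker x = 57 mm.
- clamp_bar: Rubber-faced jaw of the clamp bar, 262 mm long, parallel to the fence on the robot's side of it, 110 to 140 mm above the bench, on springs (2.5 N/mm, 6 mm) in front of a steel beam (face to the beam's back 26 mm). Origin: on the face towards the fence, at mat height; axes as the shaker's. Slides along the shaker's x, driven by the ratchet; must not be pushed by hand (10 N).
- clamp_slide (a joint): Travel of the clamp bar towards the fence, m: 0 fully open (face 100.3 mm from the fence); starts at 0 to 0.014. Each full lever stroke gains one tooth, 8 mm (the first stroke 4 to 12 mm); a pawl keeps it from going back, there is no release. At about 0.049 the 54 mm bottles are held tight (0.047 or more is tight) and it goes hardly any further.
- lever_grip (a point): Middle of the lever's black tee grip, a bar 14 mm thick, 52 mm long along the shaker's y, about 201 mm above the bench. The lever stands on a pivot 92 mm below the grip and swings about the shaker's y. Push the grip along the shaker's +x: it travels 54 mm in an arc, about level, against 5 to 15 N; a spring brings it back.
- ratchet_lever (a joint): Angle of the ratchet lever, rad: 0 at rest (leaning 0.3 rad towards the robot), 0.6 at the stop at the end of a full stroke. A stroke shorter than about 0.5 may not gain a tooth; let the lever return to below 0.03 between strokes.
- guard_edge (a point): Point in the middle of the switch guard's width near its free (robot-side) end, where its ribbed sides can be pinched: 60 mm from the hinge line, 10 mm below its top; shut, 130 mm above the bench. The guard is a grey box cover, 72 mm long, 38 mm wide along the shaker's y, 34 mm high, open beneath; shut, its top is 140 mm above the bench. Moves with the guard.
- guard_hinge (a point): Middle of the guard's hinge line, which is parallel to the shaker's y, at shaker (36, 201, 122) mm, at the far end of the guard. The guard's free end swings up and away from the robot.
- guard (a joint): Angle of the guard, rad: 0 shut, up to 2.05 open (1.57: free end straight up). It stays where it is left (light friction hinge, 0.5 N at the free end) and clears the toggle in both of its positions.
- toggle_tip (a point): Tip of the steel bat toggle under the guard, 9 mm thick, tip about 129 mm above the bench and 29 mm above the console, pivot at shaker x = -6, z = 106 mm. It leans towards the robot when off, away from it when on; the tip moves 16 mm along the shaker's x. Moves with about 1 N.
- toggle (a joint): Angle of the toggle, rad: 0 off, 0.7 fully on; stiff, it stays where it is left, so push it right over.
- wash_bottle: Bystander: tall white plastic bottle, 72 mm across, 190 mm high, loose. Origin: centre of its foot.
- glove_carton: Bystander: glove carton, 120 x 240 x 68 mm, loose. Origin: centre of its underside.
- cell_counter: Bystander: white keyed cell counter, 110 x 170 x 33 mm, loose. Origin: centre of its underside.

How it is judged (in metres and radians):
On the way, in this order (a step that is already met when the one before it is completed fails the run):
1. every bottle stands upright on the platform between the fence and the clamp bar (x of each of bottle1_mid, bottle2_mid, bottle3_mid, bottle4_mid in the frame of clamp_bar above 0.02 m and x of each of bottle1_mid, bottle2_mid, bottle3_mid, bottle4_mid in the frame of shaker below 0.07 m and y of bottle1_mid in the frame of shaker between -0.135 and 0.11 m and z of bottle1_mid in the frame of shaker between 0.14 and 0.156 m and angle between each of bottle1_mid, bottle2_mid, bottle3_mid, bottle4_mid's own z axis and vertical below 0.15 rad and y of bottle2_mid in the frame of shaker between -0.135 and 0.11 m and z of bottle2_mid in the frame of shaker between 0.14 and 0.156 m and y of bottle3_mid in the frame of shaker between -0.135 and 0.11 m and z of bottle3_mid in the frame of shaker between 0.14 and 0.156 m and y of bottle4_mid in the frame of shaker between -0.135 and 0.11 m and z of bottle4_mid in the frame of shaker between 0.14 and 0.156 m), for 0.2 s.
2. the clamp bar is ratcheted up tight (0.047 m or more) with every bottle upright between it and the fence (all of step 1 and value of joint clamp_slide above 0.047 m and x of each of bottle1_mid, bottle2_mid, bottle3_mid, bottle4_mid in the frame of shaker above 0.051 m and x of each of bottle1_mid, bottle2_mid, bottle3_mid, bottle4_mid in the frame of clamp_bar below 0.031 m), for 0.2 s.
3. the guard is lifted (beyond 1.0 rad) (value of joint guard above 1 rad), for 0.1 s.
4. the toggle is flipped to on with the guard up (value of joint toggle above 0.55 rad and value of joint guard above 0.5 rad), for 0.1 s.
5. the guard is shut again over the toggle, still on (value of joint toggle above 0.55 rad and value of joint guard below 0.06 rad), for 0.2 s.
At the end, for the whole second after the job is handed in: Every bottle present stands upright (within 0.15 rad) on the platform, within 6 mm of touching the fence and 4 mm of touching the clamp bar; the bar is at 0.047 m or more; the toggle is on (over 0.55 rad); the guard is shut (under 0.06 rad); the robot touches nothing (all of step 2 and all of step 5).
It fails at once if the toggle is switched on before the bottles are clamped tight (value of joint toggle above 0.35 rad and not (value of joint clamp_slide above 0.047 m)).
It fails at once if the clamp bar is pushed by the robot instead of by its lever (over 10 N) (contact force between any of the fingers, the arm and clamp_slide above 10 N).
It fails at once if a bystander is moved more than 40 mm (distance of any of wash_bottle, glove_carton, cell_counter from where it was at the start of the episode above 0.04 m).
It fails at once if the tall bottle is tipped over (angle between wash_bottle's own z axis and vertical above 0.5 rad).
Of bottle1, bottle2, bottle3, bottle4 only 2 to 4 are there at a start; the rules pass over those that are not, and their reading is None.
At some moment in a run one of bottle1, bottle2, bottle3, bottle4 may be knocked a few centimetres aside while the robot is not near it.
Once in a run the grip may slacken for a moment while it holds something.
It also fails if it takes over 208 s, if anything falls off the work surface, if the arm or the gripper's body presses on something with over 40 N, if the wrist force passes 120 N, or if a joint passes its speed limit or range.

## Robot

A 7-joint arm with a two-finger parallel gripper is mounted at the origin on the work surface. World frame = base frame: x ahead of the robot, y to its left, z up, the work surface at z = 0. Lengths are in mm, angles in rad, forces in N, time in s.
With the tool pointing down it reaches from about 350 to 900 mm from the base axis. Payload 7.2 kg.
Tool frame: the origin (TCP) lies midway between the tips of the shut fingers; the grasp point (between the pads) lies 19 mm behind it; z points along the fingers, y is the line along which they close (so a half turn about z gives the same grasp; the last joint's range is limited). The gripper opens to 85 mm and grips with 20 to 120 N. Pads are 22 mm wide; open, the fingers measure 114 mm over their backs; the gripper's body (76 mm by 85 mm) begins 54 mm behind the grasp point. The pads swing forward as they close: fully open they stand 13 mm farther back than shut.
Start: joints at [-1.242, 0.411, -0.013, 1.596, 0.006, 1.134, -0.082], TCP at [241.552, 576.438, 231.297] pointing down, gripper open.
Joint ranges: [-2.95, 2.95], [-0.29, 1.99], [-1.47, 1.44], [0.14, 2.54], [-1.03, 4.17], [0.13, 1.85], [-2.86, 2.86]. Speed limits (rad/s): [2.39, 2.39, 3.01, 3.01, 3.14, 3.14, 3.14].

## Interface

Orientations are given as a unit quaternion [w, x, y, z].
In Python, from cell import get_obs, camera, close_job, spot_in, landmark_of gives the robot as it stands. The module is installed in compiled form; this text tells all that it offers.
- The arm moves only by the tool jog_arm, never from a script. Its argument "rows" is a list of rows, each a list of 3 entries, a list of its own where there are three numbers: the shift along the tool's x, y, z in cm, then the turn, a rotation vector about the tool's x, y, z in rad, then the closure, from -1 (fully open) to 1 (shut), so that 0 is half open. In form: [[[tx, ty, tz], [wx, wy, wz], gripper], ...]. A call has 1 to 10 rows; each row is the pose to reach, as a shift and turn from the pose commanded when the call began, along the tool's axes at that moment; what a row does not reach only later rows make up. A row lasts 1/8 s, in which the tool goes at most 62.5 mm and 10.7 degrees, less where a joint would pass 70% of its speed; a pose out of reach is approached as far as the arm can. A call with a gripper value outside its range is refused whole. The fingers move at their own pace and stop on an object; "grip_force" is the grip in N (left out, the last holds). Time passes only in rows, so rows that repeat a pose let the fingers close. It gives the time, the measured TCP pose, the force, the opening and the grip force at its end, in the units of the state.
- get_obs(): the state, without advancing time (a new reading comes with each control period).
- camera(name): name is "side" or "top"; returns a dict with "pixels" (400x640x3 uint8, red, green, blue), "depth" (400x640 float32, mm along the optical axis (not along the pixel's ray), 0 where there is no reading), "K" (3x3 intrinsics, pixels), "dist" ([k1, k2, p1, p2, k3] as OpenCV has them; the pictures are not rectified), "eye" and "attitude" of the camera in the world. Camera axes: x right, y down, z forward; pixel columns grow to the right and rows downward; lengths in mm; the calibration is good to about 2 mm. A picture is of the moment at which its call begins.
- close_job(): hands the job in; it is judged then, once.
Trained networks look in the newest picture that a camera, given by its name, has taken for a name from the list of things; names that differ only in an ending like _2 or _b are one class to them, and where a whole thing is asked for, a point or a joint stands for the part that bears it (a point fixed in the world has none). Each returns a list of dicts, best first, with "confidence" (0 to 1); they miss things now and then, are a little off and sometimes report something else, mostly with a low value. They report only what shows in the picture. A call takes as long as a camera call.
- spot_in(label, camera): "rect" ([left, top, right, bottom] in pixels, round what is visible of it).
- landmark_of(label, camera): "pixel" ([column, row] in pixels: a listed point, or the origin of a listed thing).
The state is a dict: "clock": time; "joint_positions": joint angles; "joint_velocities": joint speeds; "effort": joint torques, N m; "ee_pos": TCP position; "tcp_rot": TCP orientation; "contact_force": force on the tool from outside, world axes, zero at the start; "torque": the same for the moment, N m; "finger_gap": opening from 0.0 (shut) to 1.0 (fully open); "finger_force": force on a finger pad.
Only numpy, scipy, OpenCV 4.12 (cv2) and the standard library are available. Lean on these libraries where they do the work, as an engineer would, in place of code of your own. Each camera call takes 0.05 s, during which the arm holds its last target. There are 200 camera calls.

## Working session

There is one attempt and no reset: what is moved stays moved. The work goes in short steps, Python scripts to look and compute and a tool call to move; the robot and the scene stay as the last step left them, time stands still between calls to the robot, and variables do not carry over. Pictures are saved under pics/ and viewed, at most 14 in all, crops included, and the job is handed in when it is done.

Besides the shell and the picture viewer there is one more tool, called after "Call:" as name(argument=value, ...) on one line, values as JSON. jog_arm: Moves the arm, as the interface text tells. Its arguments: {"type":"object","properties":{"rows":{"type":"array"},"grip_force":{"type":"number"}},"required":["rows"]}

```bash
mkdir -p pics; cat > h.py <<'E'
import numpy as np, cv2
from scipy.spatial.transform import Rotation as R
from cell import get_obs, camera, close_job, spot_in, landmark_of
def rotm(a):
    a=np.array(a,float)
    return a if a.shape==(3,3) else R.from_quat(a,scalar_first=True).as_matrix()
def ray(c,px):
    u=cv2.undistortPoints(np.array([[px]],float),c['K'],np.array(c['dist'],float))[0,0]
    return rotm(c['attitude'])@np.array([u[0],u[1],1.])
def at_z(c,px,z):
    r=ray(c,px);e=np.array(c['eye'],float);return e+r*(z-e[2])/r[2]
def at_depth(c,px):
    d=c['depth'][int(round(px[1])),int(round(px[0]))];return np.array(c['eye'],float)+ray(c,px)*d
def cloud(c):
    h,w=c['depth'].shape
    uv=np.stack(np.meshgrid(np.arange(w),np.arange(h)),-1).reshape(-1,1,2).astype(float)
    u=cv2.undistortPoints(uv,c['K'],np.array(c['dist'],float)).reshape(h,w,2)
    p=np.dstack([u,np.ones((h,w))])*c['depth'][...,None]
    return p@rotm(c['attitude']).T+np.array(c['eye'],float)
def save(c,n): cv2.imwrite('pics/'+n,c['pixels'][...,::-1])
E
python3 - <<'E'
from h import *
np.set_printoptions(precision=1,suppress=True)
o=get_obs();print(o['ee_pos'],o['tcp_rot'],o['finger_gap'],o['clock'])
for n in('top','side'):
    c=camera(n);save(c,n+'0.png');print(n,c['eye'],c['K'][0],ray(c,[320,200]))
    for l in['bottle1_mid','lever_grip','fence_face','guard_edge','guard_hinge','clamp_bar','shaker','wash_bottle','glove_carton','cell_counter']:
        for d in landmark_of(l,n)[:5]: print(l,np.array(d['pixel']),round(d['confidence'],2),at_depth(c,d['pixel']))
E
```

```text
[241.4 576.  230.5] [-0.   0.2  1.  -0. ] 0.9970872038895909 0.0
top [ 213.7  -92.7 1738.1] [505.1   0.  326. ] [ 0.2  0.  -1. ]
bottle1_mid [209.  242.8] 0.62 [455.1 284.  111.8]
lever_grip [396.  248.9] 0.56 [ 411.7 -309.4  204.7]
lever_grip [430.6 211.5] 0.36 [ 548.1 -446.    96.7]
fence_face [351.6 187.2] 0.97 [ 632.  -184.9  114. ]
fence_face [211.8 215.7] 0.56 [544.2 276.8 114.9]
fence_face [207.  243.3] 0.5 [454.7 292.2 104.2]
guard_edge [279.7 210.3] 0.69 [551.6  50.9 145.4]
guard_hinge [279.6 188.7] 0.79 [633.8  55.  105.2]
guard_hinge [189.4 249.9] 0.6 [433.8 348.7 105.9]
clamp_bar [340.4 217.4] 0.52 [ 534.7 -145.8   93.2]
clamp_bar [396.6 250.6] 0.4 [ 406.3 -310.8  205.9]
shaker [338.5 219.8] 0.97 [ 517.6 -137.9  141.1]
shaker [206.4 242.5] 0.36 [457.6 294.7 102.4]
shaker [349.1 188.1] 0.31 [ 634.5 -177.6   92.9]
wash_bottle [428.  208.6] 0.69 [ 555.6 -435.5  108.8]
glove_carton [455.8 263.4] 0.93 [ 377.  -524.6   68.6]
cell_counter [216.8 174.1] 0.81 [706.4 280.   44.1]
cell_counter [349.4 188.6] 0.46 [ 631.1 -178.2   99.6]
side [  312.  -1014.7   718. ] [362.2   0.  315.6] [ 0.2  0.8 -0.5]
bottle1_mid [265.  177.4] 0.59 [456.5 276.6  64.1]
bottle1_mid [277.1 236. ] 0.35 [ 407.2 -318.4  207. ]
lever_grip [280.3 235.4] 0.73 [ 416.1 -310.6  201.5]
fence_face [345.8 229. ] 0.97 [ 631.9 -184.6   94. ]
guard_edge [266.8 176.3] 0.55 [464.3 278.9  66.8]
guard_hinge [318.8 184.6] 0.74 [607.5  25.1 139.4]
clamp_bar [313.  228.4] 0.53 [ 522.4 -216.4  138.4]
shaker [317.  249.3] 0.84 [ 513.7 -289.   122.1]
wash_bottle [361.6 328.9] 0.76 [ 561.7 -500.3   39.8]
glove_carton [287.1 372.7] 0.87 [ 370.8 -582.7   67.7]
cell_counter [327.1 183.2] 0.56 [698.1 221.1  31.7]
```

```bash
python3 - <<'E'
import cv2
t=cv2.imread('pics/top0.png');s=cv2.imread('pics/side0.png')
cv2.imwrite('pics/top0c.png',cv2.resize(t[130:330,140:500],(792,440),interpolation=cv2.INTER_CUBIC))
E
```

```text
(no output)
```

View pics/top0c.png

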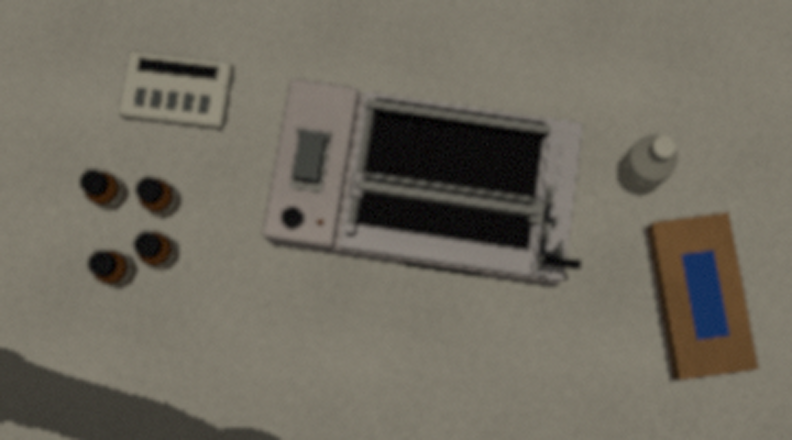

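View pics/side0.png

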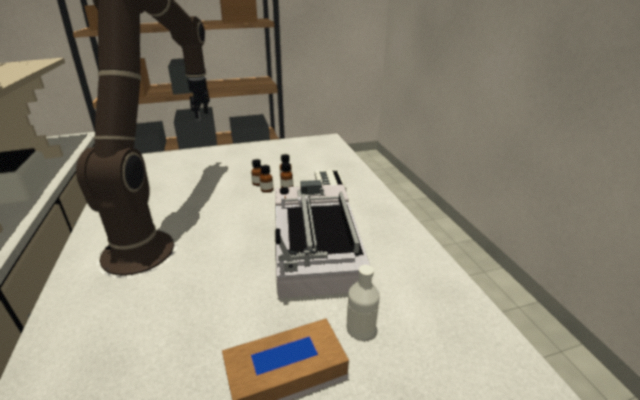

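```bash
python3 - <<'E'
from h import *
from scipy.optimize import least_squares
from scipy import ndimage
np.set_printoptions(precision=1,suppress=True)
c=camera('top');P=cloud(c);g=c['pixels'].astype(int).sum(2)
X,Y,Z=P[...,0],P[...,1],P[...,2]
m=(Y>150)&(Y<420)&(X>350)&(X<620)&(Z>90)&(Z<125)
l,n=ndimage.label(m)
for i in range(1,n+1):
    q=P[l==i]
    if len(q)>8: print('cap',len(q),q.mean(0),np.median(q,0))
d=landmark_of('bottle1_mid','top')
for k in d: print(np.array(k['pixel']),k['confidence'],at_z(c,k['pixel'],53))
# fence top: bright points z 130-150
for nm,xr in(('fence',(590,670)),('bar',(490,590))):
    m=(Y>-330)&(Y<-20)&(X>xr[0])&(X<xr[1])&(Z>128)&(Z<150)
    q=P[m][:,:2]
    f=np.polyfit(q[:,1],q[:,0],1);r=q[:,0]-np.polyval(f,q[:,1]);k=abs(r)<15
    f=np.polyfit(q[k,1],q[k,0],1);r=q[k,0]-np.polyval(f,q[k,1])
    print(nm,k.sum(),f,np.percentile(r,[2,50,98]),np.percentile(q[k,1],[1,99]))
m=(Y>-380)&(Y<130)&(X>380)&(X<690)&(Z>40)&(Z<118)
print(cv2.minAreaRect(P[m][:,:2].astype(np.float32)))
print('z mat/console',np.median(Z[m]))
m=(Y>-10)&(Y<110)&(X>500)&(X<640)&(Z>130)&(Z<155)
q=P[m];print('guard',q.mean(0),cv2.minAreaRect(q[:,:2].astype(np.float32)))
m=(Y>-380)&(Y<-240)&(X>360)&(X<470)&(Z>170)&(Z<230)
q=P[m];print('lever',len(q),q.mean(0),cv2.minAreaRect(q[:,:2].astype(np.float32)))
E
```

```text
cap 122 [557.8 378.6 106.3] [557.7 378.5 107. ]
cap 116 [544.8 293.2 106. ] [544.4 294.  106.7]
cap 121 [461.5 293.  105.8] [461.5 293.  106.5]
cap 112 [435.9 360.2 106.9] [436.6 360.3 107.4]
[206.5 243.6] 0.74 [461.3 305.9  53. ]
fence 410 [  0.2 668.2] [-7.3 -0.3  8. ] [-302.4  -38.1]
bar 602 [  0.2 550.6] [-11.9  -2.4  14.5] [-297.7  -20.7]
((555.9650268554688, -119.83145141601562), (453.77435302734375, 252.1072540283203), 79.92892456054688)
z mat/console 96.42444703085152
guard [585.3  49.1 140.5] ((585.6886596679688, 50.6106071472168), (46.40167999267578, 74.33122253417969), 79.01150512695312)
lever 83 [ 411.1 -304.7  205.6] ((414.3432922363281, -305.1690368652344), (51.35414505004883, 19.63506507873535), 79.36376953125)
```

```bash
cat >> h.py <<'E'
np.set_printoptions(precision=2,suppress=True)
O=np.array([551.2,-147.1,0]);YAW=-0.176
S=R.from_euler('z',YAW).as_matrix()
def s2w(p): return O+S@np.array(p,float)
def w2s(p): return S.T@(np.array(p,float)-O)
TDOWN=np.column_stack([S[:,1],S[:,0],-S[:,2]])  # tool y=shaker x, tool x=shaker y
def shift(*targets,Rt=TDOWN):
    o=get_obs();A=rotm(o['tcp_rot'])
    print('t',o['clock'],'tcp sh',w2s(o['ee_pos']),'rot',R.from_matrix(A.T@Rt).as_rotvec(),'gap',round(o['finger_gap'],2))
    for t in targets: print('  ->',np.array(t),'cm',A.T@(s2w(t)-np.array(o['ee_pos']))/10)
E
python3 - <<'E'
from h import *
B=[[557.8,378.6],[544.8,293.2],[461.5,293],[435.9,360.2]]
print([w2s(b+[0]) for b in B])
shift(*[list(w2s(b+[z])) for b in B for z in(170,)])
E
```

```text
[array([-85.55, 518.73,   0.  ]), array([-83.39, 432.38,   0.  ]), array([-165.37,  417.6 ,    0.  ]), array([-202.34,  479.28,    0.  ])]
t 1.2 tcp sh [-431.53  658.15  231.32] rot [ 0.   -0.    1.35] gap 1.0
  -> [-85.55 518.73 170.  ] cm [-36.81  -6.03   6.13]
  -> [-83.39 432.38 170.  ] cm [-38.91 -14.4    6.13]
  -> [-165.37  417.6   170.  ] cm [-31.24 -17.64   6.13]
  -> [-202.34  479.28  170.  ] cm [-26.28 -12.43   6.13]
```

Call:
jog_arm(rows=[[[-5, -2, 0.8], [0, 0, 0.17], -1], [[-10, -4, 1.6], [0, 0, 0.34], -1], [[-15, -5.8, 2.4], [0, 0, 0.51], -1], [[-20, -7.6, 3.2], [0, 0, 0.68], -1], [[-25, -9.5, 4], [0, 0, 0.85], -1], [[-30, -11.4, 4.8], [0, 0, 1.02], -1], [[-35, -13, 5.5], [0, 0, 1.19], -1], [[-38.9, -14.4, 6.1], [0, 0, 1.35], -1], [[-38.9, -14.4, 6.1], [0, 0, 1.35], -1], [[-38.9, -14.4, 6.1], [0, 0, 1.35], -1]], grip_force=40)

```text
clock: 2.45
ee_pos: [544.2, 293.9, 170.1]
tcp_rot: [-0.0, 0.766, 0.643, -0.0]
contact_force: [0.2, 1.3, -1.1]
finger_gap: 0.999
finger_force: 0.0
```

```bash
python3 - <<'E'
from h import *
shift([-83.4,432.4,170],[-83.4,432.4,74])
E
```

```text
t 2.45 tcp sh [-84.07 432.96 170.15] rot [-0. -0.  0.] gap 1.0
  -> [-83.4 432.4 170. ] cm [-0.06  0.07  0.01]
  -> [-83.4 432.4  74. ] cm [-0.06  0.07  9.61]
```

Call:
jog_arm(rows=[[[0, 0, 5], [0, 0, 0], -1], [[0, 0, 9.6], [0, 0, 0], -1], [[0, 0, 9.6], [0, 0, 0], -1], [[0, 0, 9.6], [0, 0, 0], 1], [[0, 0, 9.6], [0, 0, 0], 1], [[0, 0, 9.6], [0, 0, 0], 1], [[0, 0, 9.6], [0, 0, 0], 1], [[0, 0, 7], [0, 0, 0], 1]], grip_force=60)

```text
clock: 3.45
ee_pos: [543.7, 292.9, 99.9]
tcp_rot: [-0.0, 0.766, 0.642, -0.001]
contact_force: [-0.1, 0.1, -1.8]
finger_gap: 0.441
finger_force: 60.7
```

Call:
jog_arm(rows=[[[0, 0, -5], [0, 0, 0], 1], [[0, 0, -10], [0, 0, 0], 1], [[0, 0, -15], [0, 0, 0], 1], [[0, 0, -20], [0, 0, 0], 1], [[-5, 1, -21], [0, 0, 0], 1], [[-10, 2.5, -21], [0, 0, 0], 1], [[-15, 4, -21], [0, 0, 0], 1], [[-20, 5.5, -21], [0, 0, 0], 1], [[-25, 7, -21], [0, 0, 0], 1], [[-30, 8, -21], [0, 0, 0], 1]])

```text
clock: 4.7
ee_pos: [570.8, -17.9, 311.1]
tcp_rot: [0.0, 0.767, 0.642, 0.001]
contact_force: [0.1, -0.3, -1.8]
finger_gap: 0.439
finger_force: 61.0
```

Call:
jog_arm(rows=[[[-5, 1, 0], [0, 0, 0], 1], [[-10, 2.5, 0], [0, 0, 0], 1], [[-15, 4, 0], [0, 0, 0], 1], [[-20, 5, 0], [0, 0, 0], 1], [[-24, 5.2, 0], [0, 0, 0], 1], [[-24, 5.2, 0], [0, 0, 0], 1], [[-24, 5.2, 0], [0, 0, 0], 1]])

```text
clock: 5.58
ee_pos: [580.1, -260.9, 310.6]
tcp_rot: [-0.0, 0.766, 0.642, 0.0]
contact_force: [0.7, 1.0, -2.3]
finger_gap: 0.443
finger_force: 60.8
```

```bash
python3 - <<'E'
from h import *
shift([48,-107.5,310],[48,-107.5,170])
c=camera('side');save(c,'s1.png')
cv2.imwrite('pics/s1c.png',cv2.resize(c['pixels'][60:300,200:420,::-1],(550,600),interpolation=cv2.INTER_CUBIC))
P=cloud(c);q=np.array([w2s(p) for p in P.reshape(-1,3)]);
m=(abs(q[:,0]-48)<50)&(abs(q[:,1]+107)<45)&(q[:,2]>215)&(q[:,2]<300)
print('held min z',np.percentile(q[m],[1,50],axis=0))
# bar position
c=camera('top');P=cloud(c);q=(P.reshape(-1,3)-O)@S
for lo,hi in((-60,20),(60,120)):
    m=(q[:,0]>lo)&(q[:,0]<hi)&(q[:,1]>-50)&(q[:,1]<90)&(q[:,2]>131)&(q[:,2]<150);print(m.sum(),np.percentile(q[m,0],[3,10,50,90,97]))
E
```

```text
t 5.575 tcp sh [  48.39 -106.94  310.56] rot [ 0. -0.  0.] gap 0.44
  -> [  48.  -107.5  310. ] cm [-0.06 -0.04  0.06]
  -> [  48.  -107.5  170. ] cm [-0.07 -0.04 14.06]
held min z [[  21.1  -135.91  235.82]
 [  43.6  -129.47  271.12]]
117 [-37.28 -36.34 -27.24 -13.32 -11.73]
153 [84.78 85.45 90.58 97.33 98.47]
```

View pics/s1c.png

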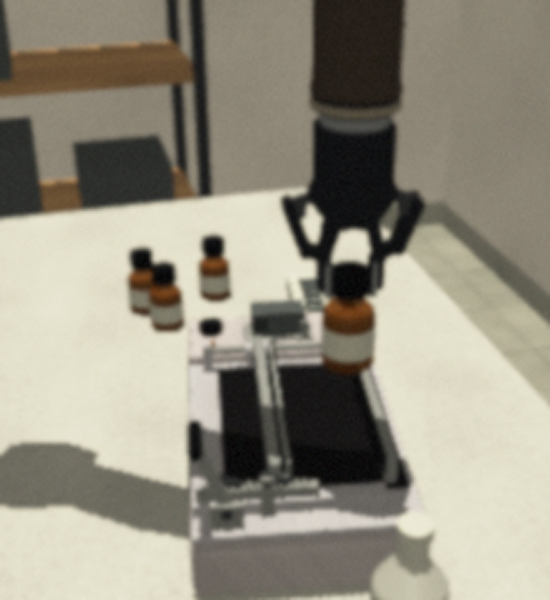

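Call:
jog_arm(rows=[[[0, 0, 5], [0, 0, 0], 1], [[0, 0, 10], [0, 0, 0], 1], [[0, 0, 12.8], [0, 0, 0], 1], [[0, 0, 13.6], [0, 0, 0], 1], [[0, 0, 14.0], [0, 0, 0], 1], [[0, 0, 14.1], [0, 0, 0], 1]])

```text
clock: 6.42
ee_pos: [580.9, -261.2, 171.5]
tcp_rot: [0.001, 0.766, 0.642, 0.001]
contact_force: [-3.7, 2.3, 8.6]
finger_gap: 0.436
finger_force: 61.9
```

Call:
jog_arm(rows=[[[0, 0, 0], [0, 0, 0], -0.4], [[0, 0, 0], [0, 0, 0], -1], [[0, 0, 0], [0, 0, 0], -1], [[0, 0, 0], [0, 0, 0], -1], [[0, 0, -4], [0, 0, 0], -1], [[0, 0, -9], [0, 0, 0], -1], [[0, 0, -13], [0, 0, 0], -1], [[6, -2, -13], [0, 0, 0], -1], [[12, -5, -13], [0, 0, 0], -1], [[18, -8, -13], [0, 0, 0], -1]])

```text
clock: 7.68
ee_pos: [535.0, -78.0, 299.3]
tcp_rot: [0.0, 0.767, 0.642, 0.0]
contact_force: [1.0, 0.9, -0.8]
finger_gap: 1.0
finger_force: 0.0
```

```bash
cat >> h.py <<'E'
def caps():
    "cap-top centres of standing bottles in shaker mm, from the top depth"
    from scipy import ndimage
    c=camera('top');q=((cloud(c).reshape(-1,3)-O)@S).reshape(400,640,3);q[...,:][c['depth']==0]=-9e3
    for nm,z,m in(('bench',106,(q[...,1]>280)&(q[...,1]<640)&(abs(q[...,0]+100)<250)),('mat',201,(q[...,1]>-150)&(q[...,1]<140)&(q[...,0]>0)&(q[...,0]<110))):
        l,n=ndimage.label(m&(abs(q[...,2]-z)<15))
        for i in range(1,n+1):
            if (l==i).sum()>30: print(nm,(l==i).sum(),q[l==i].mean(0))
E
python3 - <<'E'
from h import *
caps();shift([-165.4,417.6,300],[-165.4,417.6,170])
E
```

```text
bench 121 [-85.75 518.73 106.16]
bench 122 [-165.26  417.45  106.55]
bench 111 [-202.18  479.48  106.39]
mat 126 [  48.09 -103.4   200.99]
t 7.725 tcp sh [-31.06  74.09 298.75] rot [-0.   -0.    0.01] gap 1.0
  -> [-165.4  417.6  300. ] cm [ 34.47 -13.14   0.08]
  -> [-165.4  417.6  170. ] cm [ 34.4  -13.1   13.08]
```

Call:
jog_arm(rows=[[[6, -2, 0], [0, 0, 0], -1], [[12, -4.5, 0], [0, 0, 0], -1], [[18, -7, 0], [0, 0, 0], -1], [[24, -9, 0], [0, 0, 0], -1], [[30, -11.3, 2], [0, 0, 0], -1], [[34.4, -13.1, 7], [0, 0, 0], -1], [[34.4, -13.1, 12], [0, 0, 0], -1], [[34.4, -13.1, 13], [0, 0, 0], -1], [[34.4, -13.1, 13], [0, 0, 0], -1]])

```text
clock: 8.85
ee_pos: [467.7, 280.7, 170.0]
tcp_rot: [0.0, 0.767, 0.642, -0.0]
contact_force: [0.2, -0.0, 0.5]
finger_gap: 1.002
finger_force: 0.0
```

```bash
python3 - <<'E'
from h import *
shift([-165.4,417.6,74])
E
```

```text
t 8.85 tcp sh [-157.07  406.62  170.05] rot [ 0.  0. -0.] gap 1.0
  -> [-165.4  417.6   74. ] cm [ 1.1  -0.84  9.6 ]
```

Call:
jog_arm(rows=[[[1.1, -0.8, 2], [0, 0, 0], -1], [[1.1, -0.8, 7], [0, 0, 0], -1], [[1.1, -0.8, 9.6], [0, 0, 0], -1], [[1.1, -0.8, 9.6], [0, 0, 0], -1], [[1.1, -0.8, 9.6], [0, 0, 0], 1], [[1.1, -0.8, 9.6], [0, 0, 0], 1], [[1.1, -0.8, 9.6], [0, 0, 0], 1], [[1.1, -0.8, 9.6], [0, 0, 0], 1], [[1.1, -0.8, 5], [0, 0, 0], 1], [[1.1, -0.8, 0], [0, 0, 0], 1]])

```text
clock: 10.1
ee_pos: [460.5, 293.7, 170.3]
tcp_rot: [0.0, 0.767, 0.642, -0.001]
contact_force: [-0.7, 0.4, -0.8]
finger_gap: 0.44
finger_force: 60.7
```

Call:
jog_arm(rows=[[[0, 0, -6], [0, 0, 0], 1], [[0, 0, -12], [0, 0, 0], 1], [[-5, 2.3, -14], [0, 0, 0], 1], [[-10, 4.6, -14], [0, 0, 0], 1], [[-15, 7, -14], [0, 0, 0], 1], [[-20, 9.3, -14], [0, 0, 0], 1], [[-25, 11.6, -14], [0, 0, 0], 1], [[-30, 14, -14], [0, 0, 0], 1], [[-35, 16.3, -14], [0, 0, 0], 1], [[-40, 18.6, -14], [0, 0, 0], 1]])

```text
clock: 11.35
ee_pos: [574.2, -133.8, 309.9]
tcp_rot: [0.0, 0.766, 0.642, 0.0]
contact_force: [0.5, 0.6, -1.7]
finger_gap: 0.438
finger_force: 60.8
```

Call:
jog_arm(rows=[[[-3, 1.5, 0], [0, 0, 0], 1], [[-5.6, 2.7, 0], [0, 0, 0], 1], [[-5.6, 2.7, 0], [0, 0, 0], 1], [[-5.6, 2.7, 0], [0, 0, 0], 1]])

```text
clock: 11.85
ee_pos: [590.7, -191.3, 309.3]
tcp_rot: [-0.0, 0.766, 0.642, 0.0]
contact_force: [0.3, 1.0, -1.3]
finger_gap: 0.439
finger_force: 60.8
```

```bash
cat >> h.py <<'E'
def held():
    o=get_obs();t=w2s(o['ee_pos']);c=camera('side');q=(cloud(c).reshape(-1,3)-O)@S
    m=(abs(q[:,0]-t[0])<45)&(abs(q[:,1]-t[1])<45)&(q[:,2]>t[2]-95)&(q[:,2]<t[2])
    print('held',m.sum(),np.percentile(q[m],[1,50],axis=0))
E
python3 - <<'E'
from h import *
shift([48,-38.5,310],[48,-38.5,171]);held()
E
```

```text
t 11.85 tcp sh [ 46.64 -36.63 309.34] rot [-0. -0.  0.] gap 0.44
  -> [ 48.  -38.5 310. ] cm [-0.19  0.14 -0.07]
  -> [ 48.  -38.5 171. ] cm [-0.2   0.14 13.83]
held 521 [[ 19.37 -66.18 235.5 ]
 [ 41.74 -58.32 275.83]]
```

Call:
jog_arm(rows=[[[0, 0, 5], [0, 0, 0], 1], [[0, 0.1, 10], [0, 0, 0], 1], [[0, 0.1, 12.8], [0, 0, 0], 1], [[0, 0.1, 13.6], [0, 0, 0], 1], [[0, 0.1, 13.9], [0, 0, 0], 1], [[0, 0.1, 14.0], [0, 0, 0], 1]])

```text
clock: 12.65
ee_pos: [592.6, -192.3, 170.6]
tcp_rot: [0.001, 0.766, 0.642, 0.001]
contact_force: [-0.1, -0.1, -0.4]
finger_gap: 0.437
finger_force: 60.8
```

Call:
jog_arm(rows=[[[0, 0, 0], [0, 0, 0], -0.4], [[0, 0, 0], [0, 0, 0], -1], [[0, 0, 0], [0, 0, 0], -1], [[0, 0, 0], [0, 0, 0], -1], [[0, 0, -4], [0, 0, 0], -1], [[0, 0, -9], [0, 0, 0], -1], [[0, 0, -13], [0, 0, 0], -1], [[6, -2, -13], [0, 0, 0], -1], [[12, -5, -13], [0, 0, 0], -1], [[18, -8, -13], [0, 0, 0], -1]])

```text
clock: 13.9
ee_pos: [546.7, -8.9, 299.4]
tcp_rot: [0.0, 0.767, 0.642, 0.0]
contact_force: [0.9, 0.4, 0.3]
finger_gap: 1.001
finger_force: 0.0
```

```bash
python3 - <<'E'
from h import *
caps();shift([-202.2,479.5,170],[-85.7,518.7,170])
E
```

```text
bench 122 [-85.24 518.59 106.23]
bench 111 [-202.42  479.03  106.32]
mat 127 [ 48.89 -37.19 200.65]
mat 124 [  48.33 -103.58  201.49]
t 13.95 tcp sh [-32.08 144.58 298.8 ] rot [-0.   -0.    0.01] gap 1.0
  -> [-202.2  479.5  170. ] cm [ 33.59 -16.66  13.09]
  -> [-85.7 518.7 170. ] cm [37.4  -4.97 13.07]
```

Call:
jog_arm(rows=[[[6, -2.8, 0], [0, 0, 0], -1], [[12, -5.6, 0], [0, 0, 0], -1], [[18, -8.4, 0], [0, 0, 0], -1], [[24, -11.5, 0], [0, 0, 0], -1], [[29, -14.3, 2], [0, 0, 0], -1], [[33.7, -16.7, 7], [0, 0, 0], -1], [[33.7, -16.7, 12], [0, 0, 0], -1], [[33.7, -16.7, 13], [0, 0, 0], -1], [[33.7, -16.7, 13], [0, 0, 0], -1], [[33.7, -16.7, 13], [0, 0, 0], -1]])

```text
clock: 15.2
ee_pos: [443.9, 349.9, 171.7]
tcp_rot: [0.0, 0.767, 0.641, 0.002]
contact_force: [-0.2, -0.3, 0.4]
finger_gap: 0.997
finger_force: 0.0
```

```bash
python3 - <<'E'
from h import *
shift([-202.3,479.2,74])
E
```

```text
t 15.2 tcp sh [-192.64  470.56  171.67] rot [ 0. -0. -0.] gap 1.0
  -> [-202.3  479.2   74. ] cm [ 0.84 -0.99  9.77]
```

Call:
jog_arm(rows=[[[0.8, -0.9, 2], [0, 0, 0], -1], [[0.8, -0.9, 7], [0, 0, 0], -1], [[0.8, -0.9, 9.6], [0, 0, 0], -1], [[0.8, -0.9, 9.6], [0, 0, 0], -1], [[0.8, -0.9, 9.6], [0, 0, 0], 1], [[0.8, -0.9, 9.6], [0, 0, 0], 1], [[0.8, -0.9, 9.6], [0, 0, 0], 1], [[0.8, -0.9, 9.6], [0, 0, 0], 1], [[0.8, -0.9, 5], [0, 0, 0], 1], [[0.8, -0.9, 0], [0, 0, 0], 1]])

```text
clock: 16.45
ee_pos: [434.0, 359.4, 170.2]
tcp_rot: [0.0, 0.767, 0.642, -0.001]
contact_force: [1.0, 1.4, -1.6]
finger_gap: 0.439
finger_force: 61.0
```

Call:
jog_arm(rows=[[[0, 0, -6], [0, 0, 0], 1], [[0, 0, -12], [0, 0, 0], 1], [[-5, 2.8, -14], [0, 0, 0], 1], [[-10, 5.6, -14], [0, 0, 0], 1], [[-15, 8.4, -14], [0, 0, 0], 1], [[-20, 11.2, -14], [0, 0, 0], 1], [[-25, 14, -14], [0, 0, 0], 1], [[-30, 16.8, -14], [0, 0, 0], 1], [[-35, 19.6, -14], [0, 0, 0], 1], [[-40, 22.4, -14], [0, 0, 0], 1]])

```text
clock: 17.7
ee_pos: [585.2, -74.6, 309.7]
tcp_rot: [-0.0, 0.766, 0.642, 0.0]
contact_force: [0.8, 0.8, -1.6]
finger_gap: 0.443
finger_force: 61.2
```

Call:
jog_arm(rows=[[[-3, 1.5, 0], [0, 0, 0], 1], [[-5, 2.8, 0], [0, 0, 0], 1], [[-5, 2.8, 0], [0, 0, 0], 1], [[-5, 2.8, 0], [0, 0, 0], 1]])

```text
clock: 18.2
ee_pos: [603.6, -126.4, 309.2]
tcp_rot: [-0.0, 0.766, 0.642, 0.0]
contact_force: [0.2, 0.6, -1.8]
finger_gap: 0.44
finger_force: 61.2
```

```bash
python3 - <<'E'
from h import *
shift([48,28.5,310],[48,28.5,171]);held()
E
```

```text
t 18.2 tcp sh [ 47.92  29.53 309.22] rot [-0. -0.  0.] gap 0.44
  -> [ 48.   28.5 310. ] cm [-0.1   0.01 -0.08]
  -> [ 48.   28.5 171. ] cm [-0.11  0.02 13.82]
held 475 [[ 19.21   0.96 236.08]
 [ 43.85   9.17 275.2 ]]
```

Call:
jog_arm(rows=[[[-0.1, 0, 5], [0, 0, 0], 1], [[-0.1, 0, 10], [0, 0, 0], 1], [[-0.1, 0, 12.8], [0, 0, 0], 1], [[-0.1, 0, 13.6], [0, 0, 0], 1], [[-0.1, 0, 13.9], [0, 0, 0], 1], [[-0.1, 0, 14.0], [0, 0, 0], 1]])

```text
clock: 19.0
ee_pos: [604.4, -128.2, 170.5]
tcp_rot: [0.001, 0.766, 0.642, 0.001]
contact_force: [0.1, -0.5, -1.3]
finger_gap: 0.438
finger_force: 61.1
```

Call:
jog_arm(rows=[[[0, 0, 0], [0, 0, 0], -0.4], [[0, 0, 0], [0, 0, 0], -1], [[0, 0, 0], [0, 0, 0], -1], [[0, 0, 0], [0, 0, 0], -1], [[0, 0, -4], [0, 0, 0], -1], [[0, 0, -9], [0, 0, 0], -1], [[0, 0, -13], [0, 0, 0], -1], [[6, -2, -13], [0, 0, 0], -1], [[12, -5, -13], [0, 0, 0], -1], [[18, -8, -13], [0, 0, 0], -1]])

```text
clock: 20.25
ee_pos: [558.5, 55.2, 299.4]
tcp_rot: [0.0, 0.767, 0.642, 0.0]
contact_force: [1.4, 0.9, -0.0]
finger_gap: 0.998
finger_force: 0.0
```

```bash
python3 - <<'E'
from h import *
caps();shift([-85.4,518.7,170])
E
```

```text
bench 120 [-85.19 518.68 105.99]
mat 127 [ 48.05  28.87 200.76]
mat 124 [ 49.08 -37.12 201.29]
mat 126 [  47.94 -103.47  201.77]
t 20.3 tcp sh [-32.1  210.13 298.79] rot [-0.   -0.    0.01] gap 1.0
  -> [-85.4 518.7 170. ] cm [30.85 -4.98 13.03]
```

Call:
jog_arm(rows=[[[6, -1, 0], [0, 0, 0], -1], [[12, -2, 0], [0, 0, 0], -1], [[18, -3, 0], [0, 0, 0], -1], [[24, -4, 0], [0, 0, 0], -1], [[29, -4.8, 2], [0, 0, 0], -1], [[31.5, -5.2, 7], [0, 0, 0], -1], [[31.5, -5.2, 12], [0, 0, 0], -1], [[31.5, -5.2, 13], [0, 0, 0], -1], [[31.5, -5.2, 13], [0, 0, 0], -1], [[31.5, -5.2, 13], [0, 0, 0], -1]])

```text
clock: 21.55
ee_pos: [564.7, 372.8, 172.0]
tcp_rot: [0.0, 0.767, 0.642, 0.002]
contact_force: [1.3, -0.6, 0.2]
finger_gap: 0.997
finger_force: 0.0
```

```bash
python3 - <<'E'
from h import *
shift([-85.4,518.7,74])
E
```

```text
t 21.55 tcp sh [-77.72 514.19 171.97] rot [ 0. -0. -0.] gap 1.0
  -> [-85.4 518.7  74. ] cm [ 0.42 -0.79  9.8 ]
```

Call:
jog_arm(rows=[[[0.4, -0.7, 2], [0, 0, 0], -1], [[0.4, -0.7, 7], [0, 0, 0], -1], [[0.4, -0.7, 9.6], [0, 0, 0], -1], [[0.4, -0.7, 9.6], [0, 0, 0], -1], [[0.4, -0.7, 9.6], [0, 0, 0], 1], [[0.4, -0.7, 9.6], [0, 0, 0], 1], [[0.4, -0.7, 9.6], [0, 0, 0], 1], [[0.4, -0.7, 9.6], [0, 0, 0], 1], [[0.4, -0.7, 5], [0, 0, 0], 1], [[0.4, -0.7, 0], [0, 0, 0], 1]])

```text
clock: 22.8
ee_pos: [556.5, 377.6, 170.1]
tcp_rot: [0.0, 0.767, 0.642, -0.001]
contact_force: [1.2, -0.3, -1.8]
finger_gap: 0.441
finger_force: 60.6
```

Call:
jog_arm(rows=[[[0, 0, -6], [0, 0, 0], 1], [[0, 0, -12], [0, 0, 0], 1], [[-5, 1.6, -14], [0, 0, 0], 1], [[-10, 3.2, -14], [0, 0, 0], 1], [[-15, 4.8, -14], [0, 0, 0], 1], [[-20, 6.4, -14], [0, 0, 0], 1], [[-25, 8, -14], [0, 0, 0], 1], [[-30, 9.5, -14], [0, 0, 0], 1], [[-35, 11, -14], [0, 0, 0], 1], [[-40, 12.5, -14], [0, 0, 0], 1]])

```text
clock: 24.05
ee_pos: [609.9, -39.5, 309.9]
tcp_rot: [0.0, 0.767, 0.642, 0.0]
contact_force: [0.8, -0.7, -1.5]
finger_gap: 0.442
finger_force: 60.9
```

Call:
jog_arm(rows=[[[-2.5, 0.9, 0], [0, 0, 0], 1], [[-2.5, 0.9, 0], [0, 0, 0], 1], [[-2.5, 0.9, 0], [0, 0, 0], 1]])

```text
clock: 24.42
ee_pos: [614.4, -63.0, 309.4]
tcp_rot: [-0.0, 0.766, 0.642, 0.0]
contact_force: [-0.2, 0.2, -1.9]
finger_gap: 0.436
finger_force: 60.8
```

```bash
python3 - <<'E'
from h import *
shift([48,94,310],[48,94,171]);held()
E
```

```text
t 24.425 tcp sh [ 47.51  93.83 309.37] rot [-0. -0.  0.] gap 0.44
  -> [ 48  94 310] cm [ 0.02  0.05 -0.06]
  -> [ 48  94 171] cm [ 0.    0.05 13.84]
held 421 [[ 19.99  64.96 236.57]
 [ 43.64  73.37 274.93]]
```

Call:
jog_arm(rows=[[[-0.7, 0, 4], [0, 0, 0], 1], [[-0.7, 0, 8], [0, 0, 0], 1], [[-0.7, 0, 12], [0, 0, 0], 1], [[-0.7, 0, 13.5], [0, 0, 0], 1], [[-0.7, 0, 13.9], [0, 0, 0], 1], [[-0.7, 0, 14.0], [0, 0, 0], 1]])

```text
clock: 25.22
ee_pos: [614.1, -70.8, 170.6]
tcp_rot: [0.001, 0.766, 0.642, 0.001]
contact_force: [-1.0, 0.8, -0.8]
finger_gap: 0.443
finger_force: 60.8
```

Call:
jog_arm(rows=[[[0, 0, 0], [0, 0, 0], -0.4], [[0, 0, 0], [0, 0, 0], -1], [[0, 0, 0], [0, 0, 0], -1], [[0, 0, 0], [0, 0, 0], -1], [[0, 0, -4], [0, 0, 0], -1], [[0, 0, -9], [0, 0, 0], -1], [[0, 0, -13], [0, 0, 0], -1], [[0, -6, -13], [0, 0, 0], -1], [[0, -12, -13], [0, 0, 0], -1], [[0, -18, -13], [0, 0, 0], -1]])

```text
clock: 26.48
ee_pos: [434.3, -39.2, 299.0]
tcp_rot: [0.0, 0.767, 0.642, -0.0]
contact_force: [-0.1, 1.2, 0.6]
finger_gap: 0.999
finger_force: 0.0
```

```bash
python3 - <<'E'
from h import *
caps();shift([-150,-180,300],[-150,-180,200])
c=camera('side');save(c,'s2.png')
cv2.imwrite('pics/s2c.png',cv2.resize(c['pixels'][100:320,220:440,::-1],(600,600),interpolation=cv2.INTER_CUBIC))
E
```

```text
mat 125 [ 48.96  86.67 201.28]
mat 123 [ 48.14  29.09 201.37]
mat 123 [ 48.87 -37.36 201.08]
mat 124 [  48.42 -103.52  200.99]
t 26.525 tcp sh [-141.48   84.25  298.12] rot [-0.01 -0.   -0.  ] gap 1.0
  -> [-150 -180  300] cm [-26.43  -0.81  -0.25]
  -> [-150 -180  200] cm [-26.45  -0.75   9.74]
```

View pics/s2c.png

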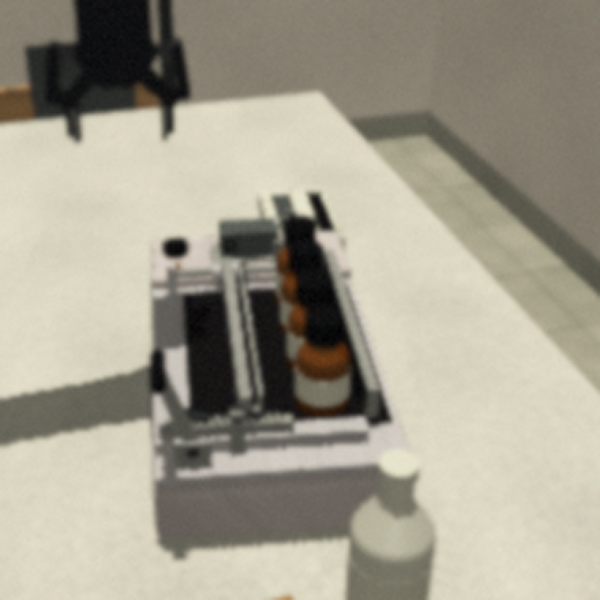

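Call:
jog_arm(rows=[[[-5, -0.5, 0], [0, 0, 0], 1], [[-10, -1, 0], [0, 0, 0], 1], [[-15, -1.5, 0], [0, 0, 0], 1], [[-20, -2, 0], [0, 0, 0], 1], [[-25, -2, 0], [0, 0, 0], 1], [[-26.5, -2, 4], [0, 0, 0], 1], [[-26.5, -2, 9], [0, 0, 0], 1], [[-26.5, -2, 10.8], [0, 0, 0], 1], [[-26.5, -2, 10.8], [0, 0, 0], 1], [[-26.5, -2, 10.8], [0, 0, 0], 1]])

```text
clock: 27.82
ee_pos: [370.5, -297.5, 192.2]
tcp_rot: [0.001, 0.767, 0.642, 0.0]
contact_force: [-0.2, 0.4, 0.8]
finger_gap: 0.001
finger_force: 0.0
```

```bash
python3 - <<'E'
from h import *
shift([-128,-180,190],[-76,-180,190])
E
```

```text
t 27.825 tcp sh [-151.56 -179.69  192.21] rot [ 0.  0. -0.] gap 0.0
  -> [-128 -180  190] cm [-0.03  2.36  0.22]
  -> [ -76 -180  190] cm [-0.03  7.56  0.23]
```

Call:
jog_arm(rows=[[[0, 1, 0.2], [0, 0, 0], 1], [[0, 2, 0.2], [0, 0, 0], 1], [[0, 3, 0.2], [0, 0, 0], 1], [[0, 4, 0.2], [0, 0, 0], 1], [[0, 5, 0.2], [0, 0, 0], 1], [[0, 6, 0.2], [0, 0, 0], 1], [[0, 7, 0.2], [0, 0, 0], 1], [[0, 7.6, 0.2], [0, 0, 0], 1], [[0, 7.6, 0.2], [0, 0, 0], 1]])

```text
clock: 28.95
ee_pos: [443.8, -309.8, 188.2]
tcp_rot: [-0.002, 0.767, 0.642, -0.001]
contact_force: [-5.9, 1.1, -0.2]
finger_gap: -0.001
finger_force: 2.4
```

```bash
cat >> h.py <<'E'
def lever():
    o=get_obs();print('F sh',S.T@np.array(o['contact_force']),'tcp',w2s(o['ee_pos']))
    for n in('top','side'):
        c=camera(n);q=((cloud(c).reshape(-1,3)-O)@S)
        m=(abs(q[:,0]+80)<50)&(abs(q[:,1]+181)<35)&(q[:,2]>185)&(q[:,2]<212)&(c['pixels'].reshape(-1,3).sum(1)<130)
        print(n,m.sum(),np.percentile(q[m],[5,50,95],axis=0) if m.sum() else '')
        if n=='top':
            m=(q[:,0]>-60)&(q[:,0]<20)&(q[:,1]>-90)&(q[:,1]<90)&(q[:,2]>131)&(q[:,2]<150);print('bar face',m.sum(),np.percentile(q[m,0],[10,50,97]))
E
python3 - <<'E'
from h import *
lever()
E
```

```text
F sh [-5.97  0.07 -0.2 ] tcp [ -77.23 -178.96  188.25]
top 0 
bar face 373 [-30.64 -22.03  -6.12]
side 96 [[ -68.82 -209.11  198.26]
 [ -58.36 -187.53  205.96]
 [ -51.81 -163.44  208.41]]
```

Call:
jog_arm(rows=[[[0, 0.5, 0], [0, 0, 0], 1], [[0, 0.9, 0], [0, 0, 0], 1], [[0, 0.9, 0], [0, 0, 0], 1]])

```text
clock: 29.42
ee_pos: [446.3, -310.3, 187.6]
tcp_rot: [-0.007, 0.768, 0.641, -0.003]
contact_force: [-26.4, 7.5, 14.4]
finger_gap: -0.0
finger_force: 14.9
```

```bash
python3 - <<'E'
from h import *
lever()
E
```

```text
F sh [-27.35   2.8   14.42] tcp [ -74.69 -178.99  187.61]
top 0 
bar face 372 [-30.09 -21.58  -5.23]
side 95 [[ -65.08 -209.24  197.25]
 [ -56.67 -187.95  205.5 ]
 [ -50.57 -163.14  207.88]]
```

Call:
jog_arm(rows=[[[0, -4, 0], [0, 0, 0], 1], [[0, -7.8, 0], [0, 0, 0], 1], [[0, -7.8, 0], [0, 0, 0], 1], [[0, -4.5, 0], [0, 0, 0], 1], [[0, -2, 0], [0, 0, 0], 1], [[0, -0.2, 0], [0, 0, 0], 1], [[0, -0.2, 0], [0, 0, 0], 1], [[0, -4, 0], [0, 0, 0], 1], [[0, -7.8, 0], [0, 0, 0], 1], [[0, -7.8, 0], [0, 0, 0], 1]])

```text
clock: 30.78
ee_pos: [376.1, -297.9, 189.4]
tcp_rot: [-0.0, 0.767, 0.642, 0.001]
contact_force: [0.1, 0.5, 0.2]
finger_gap: 0.0
finger_force: 0.0
```

```bash
python3 - <<'E'
from h import *
lever()
E
```

```text
F sh [0.01 0.56 0.23] tcp [-146.   -179.14  189.4 ]
top 0 
bar face 367 [-21.43 -12.97   3.3 ]
side 37 [[-114.43 -209.91  201.67]
 [-110.01 -194.78  206.89]
 [-107.36 -172.41  207.97]]
```

Gained 8.5 mm; lever returned. Two strokes in the next call.

Call:
jog_arm(rows=[[[0, 3.5, 0], [0, 0, 0], 1], [[0, 6, 0], [0, 0, 0], 1], [[0, 7.6, 0], [0, 0, 0], 1], [[0, 7.6, 0], [0, 0, 0], 1], [[0, 3.5, 0], [0, 0, 0], 1], [[0, 0, 0], [0, 0, 0], 1], [[0, 0, 0], [0, 0, 0], 1]])

```text
clock: 31.75
ee_pos: [376.4, -298.0, 189.4]
tcp_rot: [0.0, 0.767, 0.642, 0.001]
contact_force: [0.7, -0.7, 0.9]
finger_gap: -0.001
finger_force: 0.0
```

Call:
jog_arm(rows=[[[0, 3.5, 0], [0, 0, 0], 1], [[0, 6, 0], [0, 0, 0], 1], [[0, 7.6, 0], [0, 0, 0], 1], [[0, 7.6, 0], [0, 0, 0], 1], [[0, 3.5, 0], [0, 0, 0], 1], [[0, 0, 0], [0, 0, 0], 1], [[0, 0, 0], [0, 0, 0], 1]])

```text
clock: 32.62
ee_pos: [376.8, -298.0, 189.5]
tcp_rot: [0.0, 0.767, 0.642, 0.001]
contact_force: [1.5, -0.5, 0.7]
finger_gap: -0.004
finger_force: 0.0
```

```bash
python3 - <<'E'
from h import *
lever();caps()
E
```

```text
F sh [ 1.61 -0.25  0.7 ] tcp [-145.31 -179.12  189.48]
top 0 
bar face 375 [-6.11  2.74 18.68]
side 43 [[-114.51 -209.89  201.48]
 [-111.98 -195.4   206.52]
 [-107.4  -170.22  208.48]]
mat 125 [ 48.75  86.75 201.61]
mat 126 [ 48.19  28.79 200.84]
mat 127 [ 48.61 -37.1  201.17]
mat 125 [  48.21 -103.36  201.16]
```

Call:
jog_arm(rows=[[[0, 3.5, 0], [0, 0, 0], 1], [[0, 5, 0], [0, 0, 0], 1], [[0, 6.5, 0], [0, 0, 0], 1], [[0, 7.6, 0], [0, 0, 0], 1], [[0, 7.6, 0], [0, 0, 0], 1], [[0, 3.5, 0], [0, 0, 0], 1], [[0, 0, 0], [0, 0, 0], 1], [[0, 0, 0], [0, 0, 0], 1]])

```text
clock: 33.78
ee_pos: [375.6, -297.9, 189.2]
tcp_rot: [-0.0, 0.767, 0.642, 0.0]
contact_force: [1.3, 0.1, 0.1]
finger_gap: 0.002
finger_force: 0.0
```

Call:
jog_arm(rows=[[[0, 3.5, 0], [0, 0, 0], 1], [[0, 5, 0], [0, 0, 0], 1], [[0, 6.5, 0], [0, 0, 0], 1], [[0, 7.6, 0], [0, 0, 0], 1], [[0, 7.8, 0], [0, 0, 0], 1], [[0, 7.8, 0], [0, 0, 0], 1]])

```text
clock: 34.52
ee_pos: [446.3, -310.1, 187.4]
tcp_rot: [-0.007, 0.767, 0.641, -0.003]
contact_force: [-28.0, 9.0, 15.0]
finger_gap: 0.0
finger_force: 15.6
```

```bash
python3 - <<'E'
from h import *
lever();caps()
E
```

```text
F sh [-29.2    3.99  15.03] tcp [ -74.72 -178.8   187.37]
top 0 
bar face 225 [ 6.79 11.75 18.49]
side 95 [[ -66.45 -209.64  197.88]
 [ -56.7  -187.73  205.05]
 [ -50.54 -162.88  208.07]]
mat 128 [ 55.7   86.64 200.45]
mat 126 [ 56.56  28.28 201.34]
mat 130 [ 56.82 -37.25 199.99]
mat 130 [  56.94 -103.29  200.78]
```

Call:
jog_arm(rows=[[[0, -4, 0], [0, 0, 0], 1], [[0, -7.8, 0], [0, 0, 0], 1], [[0, -7.8, 0], [0, 0, 0], 1], [[0, -4.5, 0], [0, 0, 0], 1], [[0, -3, 0], [0, 0, 0], 1], [[0, -1.5, 0], [0, 0, 0], 1], [[0, -0.2, 0], [0, 0, 0], 1], [[0, 0, 0], [0, 0, 0], 1], [[0, 0, 0], [0, 0, 0], 1]])

```text
clock: 35.8
ee_pos: [446.1, -310.0, 187.1]
tcp_rot: [-0.008, 0.767, 0.641, -0.003]
contact_force: [-25.8, 9.4, 12.7]
finger_gap: -0.004
finger_force: 14.8
```

```bash
sed -i 's/(q\[:,0\]<20)/(q[:,0]<40)/' h.py; python3 - <<'E'
from h import *
lever();c=camera('top');q=((cloud(c).reshape(-1,3)-O)@S);m=(q[:,0]>-60)&(q[:,0]<40)&(q[:,1]>-90)&(q[:,1]<90)&(q[:,2]>131)&(q[:,2]<150);print(np.percentile(q[m,0],[3,10,20,50]))
E
```

```text
F sh [-27.     4.76  12.72] tcp [ -74.97 -178.74  187.12]
top 0 
bar face 415 [ 9.33 19.53 37.  ]
side 97 [[ -66.52 -209.23  197.19]
 [ -56.99 -187.52  205.42]
 [ -50.55 -163.49  208.47]]
[ 8.36  9.46 11.91 19.19]
```

Call:
jog_arm(rows=[[[0, -4, 0], [0, 0, 0], 1], [[0, -8, 0], [0, 0, 0], 1], [[0, -8, 0], [0, 0, 0], 1], [[0, -8, -6], [0, 0, 0], 1], [[0, -8, -11], [0, 0, 0], 1], [[6, -8, -11], [0, 0, 0], 1], [[12, -8, -11], [0, 0, 0], 1], [[18, -8, -11], [0, 0, 0], 1], [[24, -6, -11], [0, 0, 0], -0.4]])

```text
clock: 37.08
ee_pos: [437.4, -62.9, 300.4]
tcp_rot: [0.0, 0.766, 0.643, 0.002]
contact_force: [0.7, -0.6, 1.0]
finger_gap: 0.202
finger_force: 0.0
```

```bash
python3 - <<'E'
from h import *
T2=TDOWN@R.from_euler('z',90,degrees=True).as_matrix()
shift([-24,201,200],[-24,201,110],Rt=T2);print(get_obs()['joint_positions'],T2)
c=camera('top');q=(cloud(c).reshape(-1,3)-O)@S
m=(q[:,1]>160)&(q[:,1]<240)&(abs(q[:,0])<60)&(q[:,2]>130)&(q[:,2]<150)
print('guard',m.sum(),q[m].mean(0),np.percentile(q[m],[2,98],axis=0))
caps()
E
```

```text
t 37.075 tcp sh [-126.8    63.02  300.36] rot [-0.   -0.    1.57] gap 0.2
  -> [-24 201 200] cm [13.76 10.27 10.1 ]
  -> [-24 201 110] cm [13.74 10.25 19.1 ]
[-0.75 -0.01  0.8   1.95  0.    1.19 -0.13] [[ 0.98 -0.18  0.  ]
 [-0.18 -0.98  0.  ]
 [ 0.    0.   -1.  ]]
guard 256 [ -0.69 199.41 141.07] [[-35.84 180.99 133.63]
 [ 34.27 217.72 148.33]]
mat 126 [ 56.35  86.43 200.82]
mat 127 [ 56.82  28.25 200.44]
mat 129 [ 56.92 -36.87 201.17]
mat 130 [  57.17 -103.72  200.75]
```

Call:
jog_arm(rows=[[[3, 2, 1], [0, 0, 0.18], -1], [[6, 4, 3], [0, 0, 0.36], -1], [[9, 6, 5], [0, 0, 0.54], -1], [[12, 8, 7], [0, 0, 0.72], -1], [[13.7, 10.2, 9], [0, 0, 0.9], -1], [[13.7, 10.2, 10], [0, 0, 1.08], -1], [[13.7, 10.2, 10], [0, 0, 1.26], -1], [[13.7, 10.2, 10], [0, 0, 1.44], -1], [[13.7, 10.2, 10], [0, 0, 1.571], -1], [[13.7, 10.2, 10], [0, 0, 1.571], -1]])

```text
clock: 38.42
ee_pos: [561.5, 51.9, 198.9]
tcp_rot: [0.001, 0.996, -0.087, 0.0]
contact_force: [-1.0, -0.6, 0.5]
finger_gap: 1.004
finger_force: 0.0
```

```bash
python3 - <<'E'
from h import *
T2=TDOWN@R.from_euler('z',90,degrees=True).as_matrix()
shift([-24,200,200],[-24,200,110],Rt=T2)
E
```

```text
t 38.425 tcp sh [-24.65 197.71 198.89] rot [ 0. -0.  0.] gap 1.0
  -> [-24 200 200] cm [ 0.07 -0.23 -0.11]
  -> [-24 200 110] cm [ 0.06 -0.24  8.89]
```

Call:
jog_arm(rows=[[[0, -0.2, 4], [0, 0, 0], -1], [[0, -0.2, 7.5], [0, 0, 0], -1], [[0, -0.2, 8.9], [0, 0, 0], -1], [[0, -0.2, 8.9], [0, 0, 0], -1], [[0, -0.2, 8.9], [0, 0, 0], 1], [[0, -0.2, 8.9], [0, 0, 0], 1], [[0, -0.2, 8.9], [0, 0, 0], 1], [[0, -0.2, 8.9], [0, 0, 0], 1]], grip_force=25)

```text
clock: 39.42
ee_pos: [561.4, 53.4, 111.2]
tcp_rot: [-0.0, 0.996, -0.088, 0.001]
contact_force: [-2.1, -1.3, 6.7]
finger_gap: 0.44
finger_force: 31.5
```

Call:
jog_arm(rows=[[[0.3, 0, -1.2], [0, 0, 0], 1], [[0.8, 0, -2.3], [0, 0, 0], 1], [[1.5, 0, -3.3], [0, 0, 0], 1], [[2.4, 0, -4.1], [0, 0, 0], 1], [[3.4, 0, -4.7], [0, 0, 0], 1], [[4.6, 0, -5.1], [0, 0, 0], 1], [[5.8, 0, -5.3], [0, 0, 0], 1], [[7, 0, -5.2], [0, 0, 0], 1], [[8.1, 0, -4.9], [0, 0, 0], 1], [[8.7, 0, -4.6], [0, 0, 0], 1]])

```text
clock: 40.67
ee_pos: [648.6, 38.2, 157.4]
tcp_rot: [-0.0, 0.996, -0.088, 0.001]
contact_force: [-2.5, 1.3, 7.3]
finger_gap: 0.437
finger_force: 29.7
```

```bash
python3 - <<'E'
from h import *
print(get_obs()['contact_force'])
c=camera('side');save(c,'s3.png')
cv2.imwrite('pics/s3c.png',cv2.resize(c['pixels'][60:280,220:440,::-1],(600,600),interpolation=cv2.INTER_CUBIC))
E
```

```text
[-2.47  1.29  7.29]
```

View pics/s3c.png

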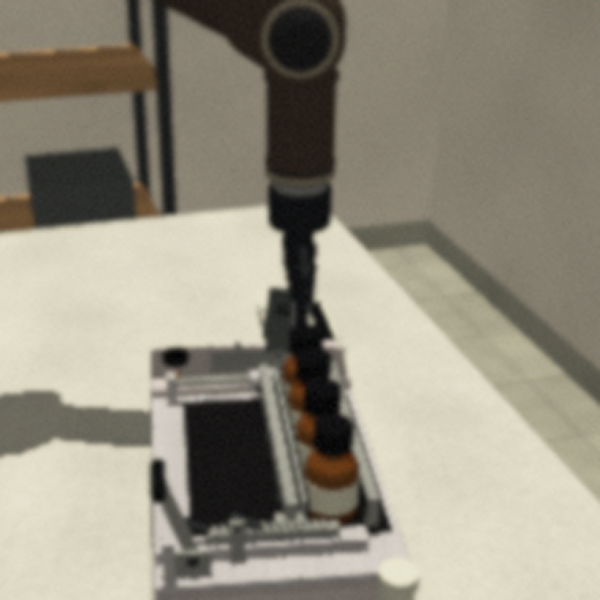

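Call:
jog_arm(rows=[[[0, 0, 0], [0, 0, 0], -1], [[0, 0, 0], [0, 0, 0], -1], [[0, 0, 0], [0, 0, 0], -1], [[0, 0, 0], [0, 0, 0], -1], [[0, 0, -5], [0, 0, 0], -1], [[0, 0, -9], [0, 0, 0], -1], [[-6, 0, -9], [0, 0, 0], -1], [[-12, 0, -9], [0, 0, 0], 1], [[-18, 0, -9], [0, 0, 0], 1], [[-18, 0, -9], [0, 0, 0], 1]])

```text
clock: 41.98
ee_pos: [465.0, 73.2, 245.4]
tcp_rot: [-0.002, 0.996, -0.084, -0.002]
contact_force: [0.1, 0.9, 0.9]
finger_gap: 0.376
finger_force: 0.0
```

```bash
python3 - <<'E'
from h import *
T2=TDOWN@R.from_euler('z',90,degrees=True).as_matrix()
shift([-42,200,200],[-42,200,118],Rt=T2)
for n in('top','side'):
    c=camera(n)
    for d in landmark_of('toggle_tip',n)[:2]:print(n,d['confidence'],w2s(at_z(c,d['pixel'],129)))
    q=(cloud(c).reshape(-1,3)-O)@S
    m=(q[:,1]>165)&(q[:,1]<230)&(q[:,0]>-60)&(q[:,0]<100)&(q[:,2]>108)&(q[:,2]<135)
    print(n,'toggle/low',m.sum(),np.percentile(q[m],[5,50,95],axis=0) if m.sum() else'')
    m=(q[:,1]>165)&(q[:,1]<230)&(q[:,0]>-10)&(q[:,0]<110)&(q[:,2]>140)&(q[:,2]<215)
    print(n,'guard',m.sum(),np.percentile(q[m],[5,50,95],axis=0) if m.sum() else'')
save(c,'s4.png');c=camera('top');save(c,'t4.png')
a=cv2.resize(c['pixels'][165:235,250:330,::-1],(640,560),interpolation=cv2.INTER_CUBIC);cv2.imwrite('pics/t4c.png',a)
E
```

```text
t 41.975 tcp sh [-123.47  201.83  245.44] rot [-0.    0.01  0.01] gap 0.38
  -> [-42 200 200] cm [8.17 0.26 4.5 ]
  -> [-42 200 118] cm [ 8.21  0.3  12.7 ]
top toggle/low 138 [[-44.49 170.98 108.14]
 [ 11.09 193.26 111.59]
 [ 58.35 216.18 129.85]]
top guard 165 [[ 26.46 180.75 151.42]
 [ 43.78 198.6  192.04]
 [ 61.79 217.22 200.09]]
side toggle/low 80 [[-14.04 173.33 109.64]
 [ 27.61 181.83 123.45]
 [ 43.82 215.73 133.04]]
side guard 207 [[ 22.97 178.07 143.  ]
 [ 39.26 182.28 176.08]
 [ 58.15 216.39 194.49]]
```

View pics/t4c.png

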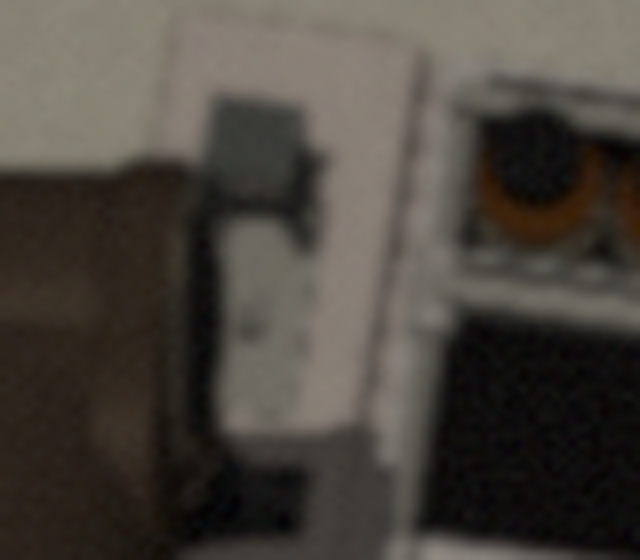

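Call:
jog_arm(rows=[[[4, 0.2, 1], [0, 0, 0], 1], [[7, 0.2, 3], [0, 0, 0], 1], [[7, 0.2, 5], [0, 0, 0], 1], [[7, 0.2, 7], [0, 0, 0], 1], [[7, 0.2, 7], [0, 0, 0], 1], [[7, 0.2, 7], [0, 0, 0], 1]])

```text
clock: 42.98
ee_pos: [538.3, 55.2, 176.8]
tcp_rot: [-0.0, 0.996, -0.088, 0.0]
contact_force: [0.0, 0.3, -0.3]
finger_gap: -0.0
finger_force: 0.0
```

```bash
python3 - <<'E'
from h import *
T2=TDOWN@R.from_euler('z',90,degrees=True).as_matrix()
shift([-42,200,121],[-11,200,121],Rt=T2)
E
```

```text
t 42.975 tcp sh [-48.09 196.88 176.75] rot [-0. -0. -0.] gap -0.0
  -> [-42 200 121] cm [ 0.61 -0.31  5.58]
  -> [-11 200 121] cm [ 3.71 -0.31  5.58]
```

Call:
jog_arm(rows=[[[0.5, -0.3, 3], [0, 0, 0], 1], [[0.5, -0.3, 5.6], [0, 0, 0], 1], [[0.5, -0.3, 5.6], [0, 0, 0], 1], [[1.5, -0.3, 5.6], [0, 0, 0], 1], [[2.2, -0.3, 5.6], [0, 0, 0], 1], [[2.9, -0.3, 5.6], [0, 0, 0], 1], [[3.6, -0.3, 5.6], [0, 0, 0], 1], [[3.8, -0.3, 5.6], [0, 0, 0], 1], [[3.8, -0.3, 5.6], [0, 0, 0], 1]])

```text
clock: 44.1
ee_pos: [572.8, 52.4, 120.3]
tcp_rot: [-0.001, 0.996, -0.088, -0.004]
contact_force: [-16.6, 2.2, 15.1]
finger_gap: -0.0
finger_force: 10.0
```

```bash
python3 - <<'E'
from h import *
o=get_obs();print(w2s(o['ee_pos']),S.T@np.array(o['contact_force']))
c=camera('side');q=(cloud(c).reshape(-1,3)-O)@S
m=(q[:,1]>165)&(q[:,1]<230)&(q[:,0]>10)&(q[:,0]<110)&(q[:,2]>140)&(q[:,2]<205)
print('guard',m.sum(),np.percentile(q[m],[5,50,95],axis=0))
E
```

```text
[-13.69 200.21 120.26] [-16.71  -0.69  15.08]
guard 204 [[ 22.99 177.89 144.36]
 [ 39.32 182.12 175.15]
 [ 58.23 217.91 194.29]]
```

Call:
jog_arm(rows=[[[-2, 0, 0], [0, 0, 0], 1], [[-4, 0, 0], [0, 0, 0], 1], [[-4, 0, -5], [0, 0, 0], 1], [[-4, 0, -10], [0, 0, 0], -1], [[-4, 0, -13], [0, 0, 0], -1], [[-9, 0, -13], [0, 0, 0], -1], [[-9, 0, -13], [0, 0, 0], -1]])

```text
clock: 45.02
ee_pos: [485.1, 69.1, 250.1]
tcp_rot: [-0.001, 0.996, -0.087, -0.001]
contact_force: [-0.0, 0.7, 0.1]
finger_gap: 0.85
finger_force: 0.0
```

```bash
python3 - <<'E'
from h import *
T2=TDOWN@R.from_euler('z',90,degrees=True).as_matrix()
shift([48,200,250],[48,200,162],Rt=T2)
for n in('top','side'):
    c=camera(n)
    q=(cloud(c).reshape(-1,3)-O)@S
    m=(q[:,1]>187)&(q[:,1]<211)&(q[:,0]>-30)&(q[:,0]<20)&(q[:,2]>112)&(q[:,2]<137)
    print(n,'toggle',m.sum(),np.percentile(q[m],[5,50,95],axis=0) if m.sum() else'')
    for d in landmark_of('toggle_tip',n)[:2]:print(n,d['confidence'],w2s(at_z(c,d['pixel'],129)))
    for lo,hi in((135,150),(150,165),(165,180),(180,190)):
        m=(q[:,1]>172)&(q[:,1]<226)&(q[:,0]>-10)&(q[:,0]<110)&(q[:,2]>lo)&(q[:,2]<hi)
        print(n,lo,m.sum(),np.percentile(q[m,0],[3,97]) if m.sum() else'')
c=camera('side');cv2.imwrite('pics/s5c.png',cv2.resize(c['pixels'][140:220,280:380,::-1],(750,600),interpolation=cv2.INTER_CUBIC))
E
```

```text
t 45.025 tcp sh [-102.97  201.27  250.15] rot [-0.  0.  0.] gap 0.85
  -> [ 48 200 250] cm [15.1   0.17 -0.02]
  -> [ 48 200 162] cm [15.12  0.19  8.78]
top toggle 24 [[-14.23 188.69 112.26]
 [ -3.71 198.04 115.56]
 [  3.98 205.66 129.68]]
top 135 6 [25.06 42.62]
top 150 6 [23.82 48.29]
top 165 10 [26.48 53.7 ]
top 180 22 [27.79 64.21]
side toggle 12 [[-10.27 193.47 114.42]
 [ -3.39 195.9  122.39]
 [  1.65 197.68 130.66]]
side 135 38 [19.9  46.66]
side 150 43 [22.64 53.28]
side 165 49 [25.89 58.28]
side 180 33 [26.02 59.67]
```

View pics/s5c.png

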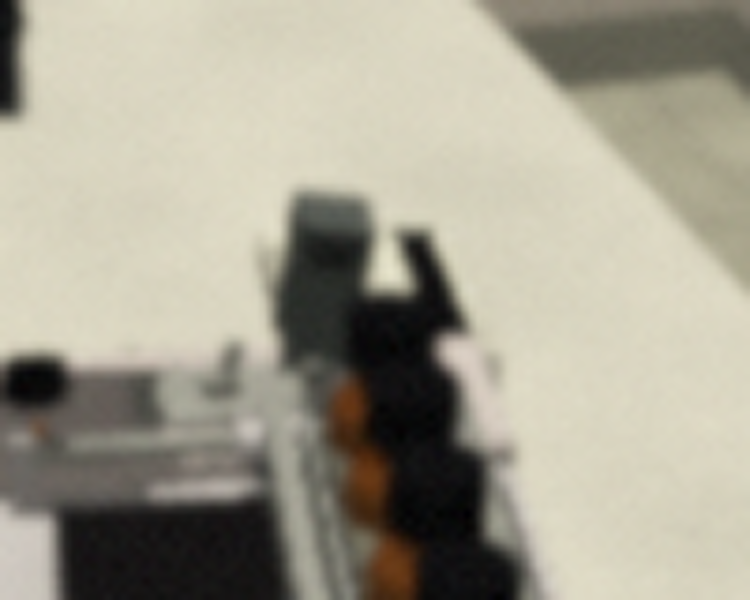

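Call:
jog_arm(rows=[[[6, 0.1, 0], [0, 0, 0], -1], [[11, 0.1, 0], [0, 0, 0], -1], [[15.7, 0.1, 0], [0, 0, 0], -1], [[15.7, 0.1, 0], [0, 0, 0], -1], [[15.7, 0.1, 5], [0, 0, 0], -1], [[15.7, 0.1, 8.9], [0, 0, 0], -1], [[15.7, 0.1, 8.9], [0, 0, 0], -1]])

```text
clock: 46.15
ee_pos: [639.6, 38.9, 158.5]
tcp_rot: [0.001, 0.996, -0.088, -0.003]
contact_force: [-0.4, 0.2, 0.5]
finger_gap: 0.999
finger_force: 0.0
```

```bash
python3 - <<'E'
from h import *
T2=TDOWN@R.from_euler('z',90,degrees=True).as_matrix()
shift([54,199.5,161],[-24,199.5,110],Rt=T2)
E
```

```text
t 46.15 tcp sh [ 54.44 198.62 158.47] rot [ 0.    0.01 -0.  ] gap 1.0
  -> [ 54.  199.5 161. ] cm [-0.05 -0.09 -0.25]
  -> [-24.  199.5 110. ] cm [-7.82 -0.09  4.89]
```

Call:
jog_arm(rows=[[[0, -0.1, 0], [0, 0, 0], 1], [[0, -0.1, 0], [0, 0, 0], 1], [[0, -0.1, 0], [0, 0, 0], 1], [[0, -0.1, 0], [0, 0, 0], 1]])

```text
clock: 46.65
ee_pos: [642.8, 39.4, 163.0]
tcp_rot: [-0.0, 0.996, -0.088, 0.001]
contact_force: [-1.1, -1.5, 7.7]
finger_gap: 0.439
finger_force: 28.5
```

Call:
jog_arm(rows=[[[-0.9, -0.1, -0.2], [0, 0, 0], 1], [[-2.1, -0.1, -0.3], [0, 0, 0], 1], [[-3.3, -0.1, -0.1], [0, 0, 0], 1], [[-4.4, -0.1, 0.3], [0, 0, 0], 1], [[-5.5, -0.1, 0.9], [0, 0, 0], 1], [[-6.4, -0.1, 1.7], [0, 0, 0], 1], [[-7.1, -0.1, 2.7], [0, 0, 0], 1], [[-7.6, -0.1, 3.7], [0, 0, 0], 1], [[-7.8, -0.1, 4.8], [0, 0, 0], 1], [[-7.8, -0.1, 5.0], [0, 0, 0], 1]])

```text
clock: 47.9
ee_pos: [564.4, 53.0, 111.8]
tcp_rot: [0.001, 0.996, -0.089, -0.0]
contact_force: [-6.8, -4.2, 10.3]
finger_gap: 0.444
finger_force: 40.7
```

Call:
jog_arm(rows=[[[0, 0, 0], [0, 0, 0], -1], [[0, 0, 0], [0, 0, 0], -1], [[0, 0, 0], [0, 0, 0], -1], [[0, 0, 0], [0, 0, 0], -1], [[0, 0, -5], [0, 0, 0], -1], [[0, 0, -7], [0, 0, 0], 1], [[-1, 0, -7], [0, 0, 0], 1], [[-1, 0, -7], [0, 0, 0], 1], [[-1, 0, -7], [0, 0, 0], 1], [[-1, 0, -7], [0, 0, 0], 1]])

```text
clock: 49.15
ee_pos: [555.2, 56.5, 180.6]
tcp_rot: [0.0, 0.996, -0.088, -0.0]
contact_force: [-0.3, -0.4, 0.6]
finger_gap: -0.001
finger_force: 0.0
```

```bash
python3 - <<'E'
from h import *
T2=TDOWN@R.from_euler('z',90,degrees=True).as_matrix()
shift([-26,199.5,140],Rt=T2)
for n in('side','top'):
    c=camera(n);q=(cloud(c).reshape(-1,3)-O)@S
    for lo,hi in((-36,-20),(-20,0),(0,20),(20,36)):
        m=(abs(q[:,1]-200)<17)&(q[:,0]>lo)&(q[:,0]<hi)&(q[:,2]>130)&(q[:,2]<160);print(n,lo,m.sum(),np.median(q[m,2]) if m.sum() else'')
E
```

```text
t 49.15 tcp sh [-31.71 201.12 180.63] rot [ 0.  0. -0.] gap -0.0
  -> [-26.  199.5 140. ] cm [0.57 0.16 4.06]
side -36 25 147.94996529081357
side -20 28 145.7775037603895
side 0 27 142.81465557675017
side 20 19 140.2720557285121
top -36 21 145.1791151910038
top -20 0 
top 0 2 148.39725965022967
top 20 10 141.69328480544414
```

Call:
jog_arm(rows=[[[0.4, 0.1, 2], [0, 0, 0], 1], [[0.4, 0.1, 3], [0, 0, 0], 1], [[0.4, 0.1, 3.7], [0, 0, 0], 1], [[0.4, 0.1, 4.2], [0, 0, 0], 1], [[0.4, 0.1, 4.5], [0, 0, 0], 1], [[0.4, 0.1, 4.5], [0, 0, 0], 1]])

```text
clock: 50.0
ee_pos: [558.8, 54.7, 139.1]
tcp_rot: [-0.002, 0.996, -0.088, -0.001]
contact_force: [-14.4, 2.2, 34.8]
finger_gap: -0.001
finger_force: 17.4
```

Pressed hard shut (35 N at z 139). Back off and verify everything.

Call:
jog_arm(rows=[[[0, 0, -4], [0, 0, 0], 1], [[0, 0, -9], [0, 0, 0], 1], [[-5, 0, -14], [0, 0, 0], 1], [[-11, 0, -16], [0, 0, 0], 1], [[-17, 0, -16], [0, 0, 0], 1], [[-20, 0, -16], [0, 0, 0], 1], [[-20, 0, -16], [0, 0, 0], 1]])

```text
clock: 50.88
ee_pos: [360.6, 90.9, 296.8]
tcp_rot: [-0.003, 0.996, -0.086, 0.0]
contact_force: [0.7, 0.9, -0.0]
finger_gap: 0.002
finger_force: 0.0
```

```bash
python3 - <<'E'
from h import *
for n in('side','top'):
    c=camera(n);q=(cloud(c).reshape(-1,3)-O)@S
    for lo,hi in((-36,-20),(-20,0),(0,20),(20,36)):
        m=(abs(q[:,1]-200)<17)&(q[:,0]>lo)&(q[:,0]<hi)&(q[:,2]>125)&(q[:,2]<160);print(n,lo,m.sum(),np.median(q[m,2]) if m.sum() else'')
    if n=='side': cv2.imwrite('pics/s6c.png',cv2.resize(c['pixels'][140:260,260:400,::-1],(700,600),interpolation=cv2.INTER_CUBIC))
m=(q[:,0]>-60)&(q[:,0]<40)&(q[:,1]>-90)&(q[:,1]<90)&(q[:,2]>131)&(q[:,2]<150);print('bar',np.percentile(q[m,0],[3,10,20,50]))
caps()
E
```

```text
side -36 23 139.3657167891447
side -20 31 139.75201648936172
side 0 29 139.5143725632082
side 20 20 139.29811085592013
top -36 53 141.92005420338023
top -20 56 140.92452724313864
top 0 66 140.5007634363593
top 20 49 141.77605231426764
bar [ 7.13  8.41 10.64 18.2 ]
mat 125 [ 56.25  86.65 201.27]
mat 125 [ 56.87  28.24 200.59]
mat 130 [ 56.87 -37.14 200.81]
mat 128 [  57.43 -103.67  201.22]
```

View pics/s6c.png

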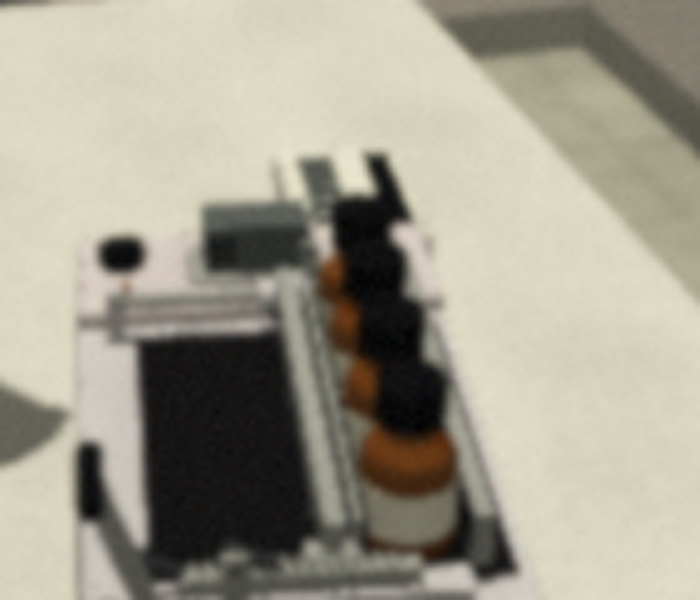

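```bash
python3 -c "
from h import *
print(close_job())"
```

```text
the job is handed in; nothing more can be done
None
```

The job is handed in at about 51 s: my last measurements show all four bottles upright and clamped against the fence (bar travel about 49 mm by camera, against 47 needed), the toggle on and the guard flat shut; no verdict was returned.

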